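# Tighten a fork crown bolt with short ratchet swings

### The arm

A 6-joint arm with a two-finger parallel gripper is mounted at the origin on the work surface. World frame = base frame: x ahead of the robot, y to its left, z up, the work surface at z = 0. Lengths are in m, angles in degrees, forces in N, time in s.
With the tool pointing down it reaches from about 0.275 to 0.775 m from the base axis. Payload 14.6 kg.
Tool frame: the origin (TCP) lies between the finger pads; the fingertips stand 11 mm ahead of it and the grasp point (between the pads) lies 8 mm behind it (manip.finger_overhang is the distance from the TCP to the fingertips, in m); z points along the fingers, y is the line along which they close (so a half turn about z gives the same grasp; the last joint's range is limited). The gripper opens to 85 mm and grips with 20 to 120 N. Pads are 22 mm wide; open, the fingers measure 114 mm over their backs; the gripper's body (76 mm by 85 mm) begins 54 mm behind the grasp point. The pads swing forward as they close: fully open they stand 13 mm farther back than shut.
Start: joints at [-81.434, 15.075, -2.767, 72.158, 0, 81.102], TCP at [0.158, -0.501, 0.242] pointing down, gripper open.
Joint ranges: [-151.79, 151.79], [-50.71, 97.33], [-67.44, 78.34], [-121.81, 120.89], [-77.56, 73.72], [-180, 180]. Speed limits (degrees/s): [108.29, 108.29, 147.25, 159.86, 180, 180].

### API

Orientations are given as a 3x3 rotation matrix whose columns are the frame's x, y, z axes.
In Python, from rig import monitor, optics, workorder, manip gives the robot as it stands. The module is installed in compiled form; this text tells all that it offers.
- The arm moves only by the tool play_rows, never from a script. Its arguments are lists of equal length, an entry for each row: "hand": the finger opening in mm, from 0 to 85.4; "delta_pos": the shift along the world's x, y, z in mm, a list of three; "twist": the turn about the world's z in rad. In form: {"hand": [hand, ...], "delta_pos": [[tx, ty, tz], ...], "twist": [twist, ...]}. A call has 1 to 8 rows; each row shifts and turns the commanded pose from where the row before left it; what a row does not reach is not made up. A row lasts 1/12 s, in which the tool goes at most 41.7 mm and 7.16 degrees, less where a joint would pass 70% of its speed; a pose out of reach is approached as far as the arm can. A call with a gripper value outside its range is refused whole. The fingers move at their own pace and stop on an object; "newtons" is the grip in N (left out, the last holds). Time passes only in rows, so rows that do not move let the fingers close. It gives the time, the measured TCP pose, the force, the opening and the grip force at its end, in the units of the state.
- monitor.get_state(): the state, without advancing time (a new reading comes with each control period).
- optics.snapshot(name): name is "side" or "top" or "wrist"; returns the picture (480x640x3 uint8, red, green, blue); there is no depth.
- optics.camera_info(name): a dict with "vertical_fov" (degrees; the focal length in pixels is half the picture's height over the tangent of half this angle, whatever the lens; pixels are square), "cx", "cy" (the principal point, pixels), "extrinsics" (4x4, takes a point from camera to world coordinates). Camera axes: x right, y down, z forward; pixel columns grow to the right and rows downward; lengths in m; the calibration is good to about 2 mm. A picture is of the moment at which its call begins: read the wrist's pose just before it. camera_info takes no time and is no camera call; for the wrist camera it gives the pose at the moment of the call.
- workorder.close_job(): hands the job in; it is judged then, once.
The state is a dict: "t": time; "joint_positions": joint angles; "joint_velocities": joint speeds; "effort": joint torques, N m; "eef_pos": TCP position; "orientation": TCP orientation; "wrist_force": force on the tool from outside, world axes, zero at the start; "wrist_torque": the same for the moment, N m; "gripper_width": opening from 0.0 (shut) to 1.0 (fully open); "grip_force": force on a finger pad.
Only numpy, scipy, OpenCV 4.12 (cv2) and the standard library are available. Lean on these libraries where they do the work, as an engineer would, in place of code of your own. Each camera call takes 0.05 s, during which the arm holds its last target. There are 200 camera calls.

### The job

Tighten the bolt under the green-handled ratchet by swinging that ratchet's handle back and forth between the two black fork tubes, as often as needed, until the yellow pointer that turns with the bolt lines up with the red mark on the crown. Take care not to go well past the mark, because the ratchet cannot turn the bolt back. Leave the orange-handled ratchet as it is, and let go at the end.

Things in the scene. Friction and masses are not known exactly. Their poses are not given: they have to be found in the camera images.
- green_grip (a point): Middle of the green grip of the ratchet seated on the bolt to tighten: a level bar 85 mm long, 26 wide, 24 high, centre 133 mm above the bench, 147.5 mm from the bolt axis; a 15 mm thick shaft joins it to the round head (42 mm across, top at 150 mm). x points along the handle to the head, z up. The handle swings only level, about the bolt; swinging takes about 1 N, turning the bolt about 4 N.
- green_axis (a point): Point on that bolt's vertical axis, at handle height, fixed to the stand: blue vice, aluminium fork crown (top 90 mm up), black tubes (35 mm across, tops 160 mm up) 48 mm to -x, 70 mm to either side. x points to the red mark, z up. The handle lies towards -x and swings 0.63 rad to either side. Its end moving to +y (clockwise from above) tightens; the swing back barely moves the bolt.
- green_bolt (a joint): Angle of the green ratchet's bolt, rad, growing clockwise from above. 0: its yellow pointer (8 mm wide, on a black dial 82 mm across under the ratchet head) is at the red mark (8 mm wide, beside the dial, away from the handle). Negative: still to tighten (starts at -2.2 to -1.6). 36 teeth: up to 0.18 rad at the start of each tightening swing may turn nothing. It stays where left.
- orange_grip (a point): Middle of the orange grip of a second ratchet of the same shape and size, on a second stand of the same kind, whose bolt is already tight. It is to be left alone. Axes as for the green grip.

How it is judged:
By the outcome, as a careful person would: the job done as asked, in the order asked, and still so for the second after the job is handed in, with the robot touching nothing.
It also fails if it takes over 45 s, if anything falls off the work surface, if the arm or the gripper's body presses on something with over 40 N, if the wrist force passes 120 N, or if a joint passes its speed limit or range.

## Working session

There is one attempt and no reset: what is moved stays moved. The work goes in short steps, Python scripts to look and compute and a tool call to move; the robot and the scene stay as the last step left them, time stands still between calls to the robot, and variables do not carry over. Pictures are saved under pics/ and viewed, at most 10 in all, crops included, and the job is handed in when it is done.

Besides the shell and the picture viewer there is one more tool, called as a command line: name --pt "numbers of a row" for each row, then --argument value for the rest. play_rows: Moves the arm, as the interface text tells. Its arguments: {"type":"object","properties":{"hand":{"type":"array","items":{"type":"number"}},"delta_pos":{"type":"array","items":{"type":"array","items":{"type":"number"}}},"twist":{"type":"array","items":{"type":"number"}},"newtons":{"type":"number"}},"required":["hand","delta_pos","twist"]}

```bash
mkdir -p pics; cat > h.py <<'E'
import numpy as np, cv2
from rig import monitor, optics, workorder, manip
def ray(name,u,v,z,info=None):
    i=info or optics.camera_info(name); f=240/np.tan(np.radians(i["vertical_fov"])/2)
    E=np.array(i["extrinsics"]); d=E[:3,:3]@np.array([(u-i["cx"])/f,(v-i["cy"])/f,1]); o=E[:3,3]
    return o+d*(z-o[2])/d[2]
def save(img,n): cv2.imwrite("pics/"+n,cv2.cvtColor(img,cv2.COLOR_RGB2BGR))
E
python3 - <<'E'
from h import *
for n in("top","side"):
    im=optics.snapshot(n); save(im,n+"0.png"); np.save(n+"0.npy",im)
    i=optics.camera_info(n); print(n,i)
    h=cv2.cvtColor(im,cv2.COLOR_RGB2HSV)
    for c,lo,hi in(("green",40,85),("orange",8,20),("yellow",22,35),("red",172,180),("red0",0,6)):
        m=cv2.inRange(h,(lo,120,60),(hi,255,255))
        k,l,s,ce=cv2.connectedComponentsWithStats(m)
        for j in range(1,k):
            if s[j,4]>15: print(c,s[j].tolist(),ce[j].round(1).tolist())
E
```

```text
top {'vertical_fov': 48.16684481521161, 'cx': 321.6598063552822, 'cy': 234.085843886009, 'extrinsics': array([[-8.98196055e-03, -9.94593388e-01,  1.03456833e-01,
         4.45499326e-01],
       [-9.99959508e-01,  8.87637745e-03, -1.48091262e-03,
        -2.96421592e-02],
       [ 5.54584010e-04, -1.03465945e-01, -9.94632842e-01,
         9.42118974e-01],
       [ 0.00000000e+00,  0.00000000e+00,  0.00000000e+00,
         1.00000000e+00]])}
green [292, 48, 22, 22, 185] [302.7, 58.6]
green [446, 261, 21, 56, 864] [456.1, 288.7]
green [548, 346, 58, 15, 610] [576.2, 352.9]
green [0, 381, 5, 15, 46] [1.4, 388.8]
orange [488, 53, 38, 34, 280] [500.7, 75.2]
orange [161, 239, 33, 54, 831] [176.4, 265.8]
yellow [144, 156, 7, 9, 42] [147.3, 159.9]
yellow [435, 200, 15, 13, 95] [442.0, 206.3]
yellow [622, 230, 18, 20, 269] [632.0, 239.3]
red0 [26, 27, 18, 17, 236] [34.2, 35.0]
red0 [144, 148, 6, 8, 37] [146.3, 151.5]
red0 [448, 162, 6, 8, 36] [450.9, 165.4]
side {'vertical_fov': 44.27239481028212, 'cx': 322.2741387273617, 'cy': 241.85221231745848, 'extrinsics': array([[-0.89170507, -0.24942062,  0.37769225,  0.12859077],
       [-0.45247863,  0.51186171, -0.730247  ,  0.78504908],
       [-0.01118754, -0.82206262, -0.56928718,  0.70693397],
       [ 0.        ,  0.        ,  0.        ,  1.        ]])}
green [395, 169, 40, 17, 298] [414.9, 176.5]
green [177, 231, 19, 10, 73] [186.4, 234.9]
orange [270, 158, 26, 9, 119] [281.4, 162.4]
orange [270, 283, 56, 20, 831] [297.8, 292.7]
yellow [419, 142, 18, 20, 186] [425.9, 149.9]
yellow [351, 181, 5, 6, 23] [353.3, 183.4]
yellow [181, 301, 17, 6, 66] [189.1, 303.6]
red0 [0, 297, 21, 20, 326] [9.9, 306.8]
red0 [172, 302, 8, 4, 24] [175.9, 303.5]
```

View pics/top0.png

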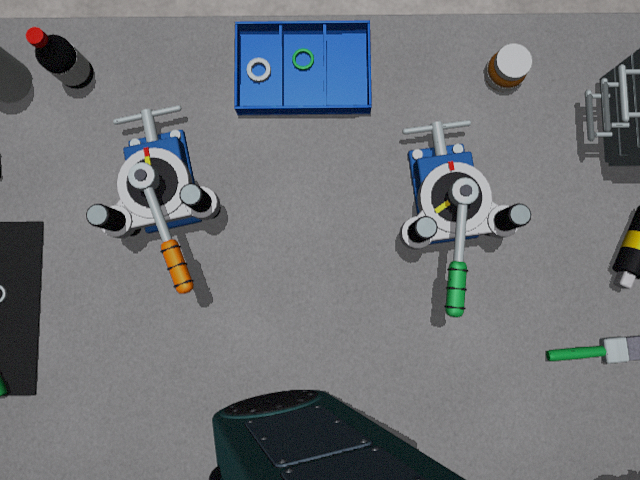

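View pics/side0.png

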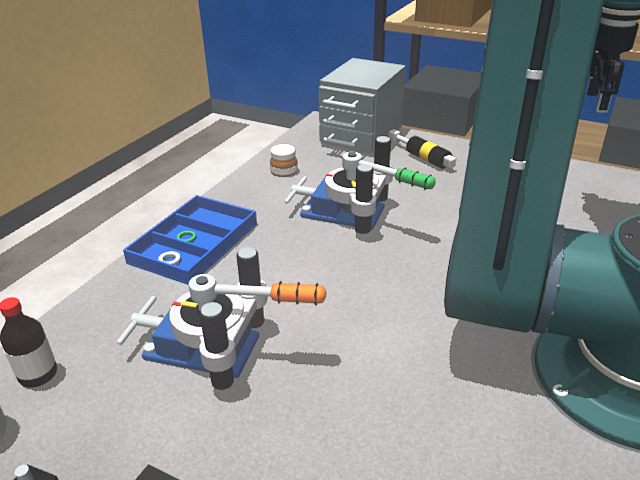

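The top view shows the green ratchet's head near (466,190), its grip at (456,289), the yellow pointer at (442,206) and the red mark at (451,165). The orange ratchet is on the left, and the path to the green grip is clear.

```bash
cat > m.py <<'E'
from h import *
def comps(m,box,mn=15):
    x0,y0,x1,y1=box; q=np.zeros_like(m); q[y0:y1,x0:x1]=m[y0:y1,x0:x1]; return q
def pts(h,lo,hi,box,z,name="top",info=None,s=120):
    m=comps(cv2.inRange(h,(lo,s,60),(hi,255,255)),box); v,u=np.nonzero(m)
    return np.array([ray(name,a,b,z,info)[:2] for a,b in zip(u,v)])
E
python3 - <<'E'
from m import *
im=np.load("top0.npy"); h=cv2.cvtColor(im,cv2.COLOR_RGB2HSV); I=optics.camera_info("top")
g=pts(h,40,85,(430,250,490,330),.137,info=I)
gc=cv2.minAreaRect((g*1000).astype(np.float32)); print("grip",gc)
c,ev=np.linalg.eigh(np.cov(g.T)); d=ev[:,1]*np.sign(ev[0,1]); print("dir",d,g.mean(0))
G=np.array(gc[0])/1000; print("axis by grip",G+.1475*d)
gray=cv2.GaussianBlur(cv2.cvtColor(im,cv2.COLOR_RGB2GRAY),(3,3),0)
crop=gray[160:225,430:500]
for rr in((12,17),(28,40)):
    C=cv2.HoughCircles(crop,cv2.HOUGH_GRADIENT,1,5,param1=100,param2=10,minRadius=rr[0],maxRadius=rr[1])
    if C is not None:
        for u,v,r in C[0][:3]: print("circ",u+430,v+160,r,ray("top",u+430,v+160,.15 if rr[0]==12 else .1,I))
for z in(.09,.1):
    print(z,"red",pts(h,0,6,(440,155,465,175),z,info=I).mean(0),"yel",pts(h,22,35,(425,190,460,225),z,info=I).mean(0))
b=cv2.resize(im[130:330,380:550],None,fx=3,fy=3,interpolation=cv2.INTER_CUBIC); save(b,"crop0.png")
E
```

```text
grip ((445.7536315917969, -230.39071655273438), (26.189008712768555, 81.72837829589844), 83.49686431884766)
dir [ 0.99361481 -0.11282559] [ 0.44560858 -0.23061076]
axis by grip [ 0.59231182 -0.24703249]
circ 465.5 190.5 13.0 [ 0.59152721 -0.24659453  0.15      ]
circ 454.5 199.5 37.2 [ 0.58641545 -0.24229081  0.1       ]
circ 460.5 193.5 30.2 [ 0.59598151 -0.25216288  0.1       ]
circ 454.5 191.5 29.3 [ 0.59928819 -0.24273609  0.1       ]
0.09 red [ 0.64387551 -0.24085795] yel [ 0.57717001 -0.22442902]
0.1 red [ 0.64154748 -0.23837924] yel [ 0.5756248  -0.22214311]
```

View pics/crop0.png

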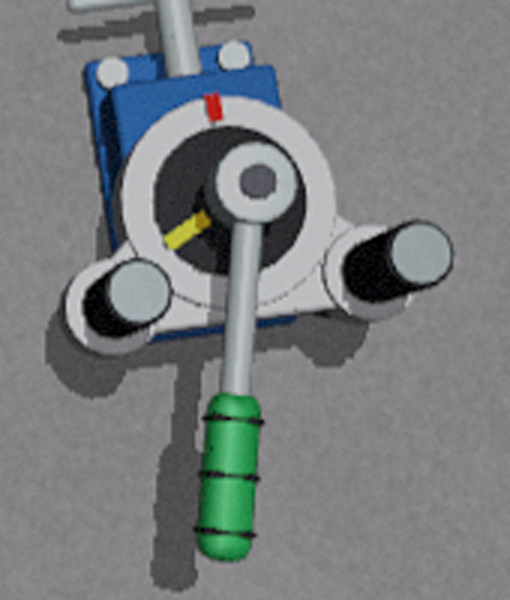

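The crop confirms the head and axis at about (0.592, -0.247), with the pointer about 2.04 rad short of the mark. Next I move above the grip.

play_rows --hand '[60,60,60,60,60,60,60,60]' --pt "28 27 0" --pt "28 27 0" --pt "28 27 0" --pt "28 27 0" --pt "28 27 0" --pt "28 27 0" --pt "28 27 0" --pt "28 27 0" --twist '[0,0,0,0,0,0,0,0]' --newtons 40

```text
t: 0.77
eef_pos: [0.3825, -0.2831, 0.2422]
orientation: [[0.954, 0.3, -0.0], [0.3, -0.954, 0.0], [-0.0, -0.0, -1.0]]
wrist_force: [0.5, -0.8, -0.0]
gripper_width: 0.703
grip_force: 0.0
```

play_rows --hand '[60,60,60,60,60,60,60,60]' --pt "19 18 0" --pt "19 18 0" --pt "19 17 0" --pt "0 0 0" --pt "0 0 -35" --pt "0 0 -35" --pt "0 0 -35" --pt "0 0 -12" --twist '[-0.105,-0.105,-0.105,-0.103,0,0,0,0]'

```text
t: 1.43
eef_pos: [0.4368, -0.2303, 0.1211]
orientation: [[0.994, -0.113, -0.004], [-0.113, -0.994, 0.003], [-0.004, -0.003, -1.0]]
wrist_force: [-0.8, 0.4, -0.3]
gripper_width: 0.704
grip_force: 0.0
```

play_rows --hand '[20,20,20,20,20]' --pt "0 0 0" --pt "0 0 0" --pt "0 0 0" --pt "0 0 0" --pt "0 0 0" --twist '[0,0,0,0,0]'

```text
t: 1.85
eef_pos: [0.439, -0.232, 0.1264]
orientation: [[0.994, -0.113, 0.001], [-0.113, -0.994, -0.001], [0.002, 0.001, -1.0]]
wrist_force: [-2.4, 3.4, 8.2]
gripper_width: 0.3
grip_force: 41.0
```

```bash
cat > arc.py <<'E'
import sys,numpy as np
def arc(a,b,n,r=.1535):
    p=np.linspace(a,b,n+1); x=np.c_[r*np.cos(p),r*np.sin(p)]*1000
    q=np.round(x-x[0],0); d=np.diff(q,axis=0).astype(int); print(n,"twist",round((b-a)/n,4),[[int(u),int(v),0] for u,v in d])
if __name__=="__main__": arc(float(sys.argv[1]),float(sys.argv[2]),int(sys.argv[3]))
E
python3 - <<'E'
from h import *; from arc import arc
I=optics.camera_info("top")
a=ray("top",426,226.7,.16,I);b=ray("top",520,214,.16,I);print(a,b,(a+b)/2,"neutral",np.arctan2(*(a-b)[[1,0]])+np.pi/2, np.linalg.norm(a-b))
arc(3.03,2.70,4); arc(2.70,3.84,12); arc(3.84,2.70,12)
E
```

```text
[ 0.53637681 -0.18393741  0.16      ] [ 0.55394304 -0.32272075  0.16      ] [ 0.54515993 -0.25332908  0.16      ] neutral 3.267496232558844 0.13989062425057328
4 twist -0.0825 [[2, 13, 0], [3, 12, 0], [4, 12, 0], [5, 12, 0]]
12 twist 0.095 [[-6, -13, 0], [-4, -14, 0], [-3, -15, 0], [-1, -14, 0], [-1, -15, 0], [2, -14, 0], [2, -15, 0], [4, -14, 0], [5, -13, 0], [7, -13, 0], [7, -13, 0], [9, -11, 0]]
12 twist -0.095 [[-9, 12, 0], [-8, 12, 0], [-6, 13, 0], [-5, 14, 0], [-4, 14, 0], [-3, 14, 0], [-1, 15, 0], [0, 14, 0], [2, 15, 0], [3, 14, 0], [4, 14, 0], [6, 13, 0]]
```

play_rows --hand '[20,20,20,20,20]' --pt "2 13 0" --pt "3 12 0" --pt "4 12 0" --pt "5 12 0" --pt "0 0 0" --twist '[-0.0825,-0.0825,-0.0825,-0.0825,0]'

```text
t: 2.27
eef_pos: [0.4531, -0.1818, 0.1264]
orientation: [[0.902, -0.433, 0.001], [-0.433, -0.902, -0.001], [0.001, 0.001, -1.0]]
wrist_force: [-5.7, -0.7, 10.5]
gripper_width: 0.304
grip_force: 40.9
```

play_rows --hand '[20,20,20,20,20,20]' --pt "-6 -13 0" --pt "-4 -14 0" --pt "-3 -15 0" --pt "-1 -14 0" --pt "-1 -15 0" --pt "2 -14 0" --twist '[0.095,0.095,0.095,0.095,0.095,0.095]'

```text
t: 2.77
eef_pos: [0.4398, -0.2688, 0.1264]
orientation: [[0.991, 0.132, 0.002], [0.132, -0.991, -0.001], [0.002, 0.001, -1.0]]
wrist_force: [-0.1, 3.1, 8.1]
gripper_width: 0.293
grip_force: 41.4
```

play_rows --hand '[20,20,20,20,20,20,20]' --pt "2 -15 0" --pt "4 -14 0" --pt "5 -13 0" --pt "7 -13 0" --pt "7 -13 0" --pt "9 -11 0" --pt "0 0 0" --twist '[0.095,0.095,0.095,0.095,0.095,0.095,0]'

```text
t: 3.35
eef_pos: [0.4759, -0.3481, 0.1264]
orientation: [[0.762, 0.648, 0.004], [0.648, -0.762, -0.0], [0.003, 0.003, -1.0]]
wrist_force: [3.2, 10.9, 14.3]
gripper_width: 0.295
grip_force: 43.4
```

```bash
cat > look.py <<'E'
import sys; from m import *
n=sys.argv[1]; im=optics.snapshot("top"); h=cv2.cvtColor(im,cv2.COLOR_RGB2HSV); I=optics.camera_info("top")
crop=im[130:280,390:550]; save(cv2.resize(crop,None,fx=4,fy=4,interpolation=cv2.INTER_CUBIC),n+".png")
r=pts(h,0,6,(440,150,470,178),.095,info=I); y=pts(h,22,35,(415,160,500,235),.095,info=I)
print("n",len(r),len(y)); A=np.array([.5925,-.247]); f=lambda p:np.arctan2(p[1]-A[1],p[0]-A[0])
s=monitor.get_state(); e=np.array(s["eef_pos"]); print("handle",f(e)%6.2832,s["t"],s["wrist_force"])
print("red",f(r.mean(0)),r.mean(0))
if len(y): print("yel",f(y.mean(0)),y.mean(0),"bolt",(f(r.mean(0))-f(y.mean(0))))
E
python3 look.py l1
```

```text
n 36 97
handle 3.8490548681506707 3.4 [ 4.05948197  8.73251349 10.36000288]
red 0.1459608672653189 [ 0.64271149 -0.23961859]
yel 1.997992987079057 [ 0.58050561 -0.22065216] bolt -1.852032119813738
```

play_rows --hand '[20,20,20,20,20,20]' --pt "-9 12 0" --pt "-8 12 0" --pt "-6 13 0" --pt "-5 14 0" --pt "-4 14 0" --pt "-3 14 0" --twist '[-0.095,-0.095,-0.095,-0.095,-0.095,-0.095]'

```text
t: 3.9
eef_pos: [0.4396, -0.2678, 0.1265]
orientation: [[0.992, 0.123, 0.004], [0.123, -0.992, -0.001], [0.003, 0.002, -1.0]]
wrist_force: [12.5, 2.0, -2.1]
gripper_width: 0.299
grip_force: 40.6
```

play_rows --hand '[20,20,20,20,20,20,20]' --pt "-1 15 0" --pt "0 14 0" --pt "2 15 0" --pt "3 14 0" --pt "4 14 0" --pt "6 13 0" --pt "0 0 0" --twist '[-0.095,-0.095,-0.095,-0.095,-0.095,-0.095,0]'

```text
t: 4.48
eef_pos: [0.4533, -0.1816, 0.1264]
orientation: [[0.902, -0.433, 0.001], [-0.433, -0.902, -0.001], [0.002, 0.0, -1.0]]
wrist_force: [-5.9, 0.3, 10.5]
gripper_width: 0.297
grip_force: 41.7
```

```bash
python3 look.py l2
```

```text
n 36 92
handle 2.707365997549261 4.5333 [-5.29560795  1.00464663 10.69980971]
red 0.1459608672653189 [ 0.64271149 -0.23961859]
yel 0.9348980287543892 [ 0.60975545 -0.22362458] bolt -0.7889371614890703
```

play_rows --hand '[20,20,20,20,20,20]' --pt "-6 -13 0" --pt "-4 -14 0" --pt "-3 -15 0" --pt "-1 -14 0" --pt "-1 -15 0" --pt "2 -14 0" --twist '[0.095,0.095,0.095,0.095,0.095,0.095]'

```text
t: 5.03
eef_pos: [0.4397, -0.2688, 0.1264]
orientation: [[0.991, 0.132, 0.002], [0.132, -0.991, -0.001], [0.002, 0.001, -1.0]]
wrist_force: [-0.6, 3.4, 7.0]
gripper_width: 0.295
grip_force: 41.7
```

play_rows --hand '[20,20,20,20,20,20,20]' --pt "2 -15 0" --pt "4 -14 0" --pt "5 -13 0" --pt "7 -13 0" --pt "7 -13 0" --pt "9 -11 0" --pt "0 0 0" --twist '[0.095,0.095,0.095,0.095,0.095,0.095,0]'

```text
t: 5.62
eef_pos: [0.4759, -0.3481, 0.1264]
orientation: [[0.762, 0.648, 0.004], [0.648, -0.762, 0.0], [0.003, 0.003, -1.0]]
wrist_force: [2.3, 11.1, 14.0]
gripper_width: 0.298
grip_force: 43.6
```

```bash
python3 look.py l3
```

```text
n 36 95
handle 3.849047896477782 5.6667 [3.41803156 8.52587516 9.57899995]
red 0.1459608672653189 [ 0.64271149 -0.23961859]
yel 0.936509909792234 [ 0.60970739 -0.22361088] bolt -0.7905490425269152
```

View pics/l3.png

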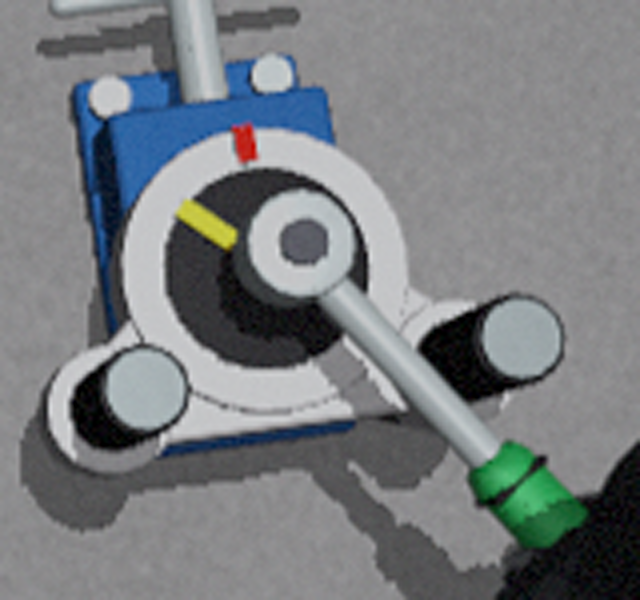

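The pointer is at about (208,225) in the crop and the red mark at (246,143), with about 0.78 rad left. I'll make a shorter tightening swing and measure again.

play_rows --hand '[20,20,20,20,20,20,20,20]' --pt "-9 12 0" --pt "-8 12 0" --pt "-6 13 0" --pt "-5 14 0" --pt "-4 14 0" --pt "-3 14 0" --pt "-1 15 0" --pt "0 0 0" --twist '[-0.095,-0.095,-0.095,-0.095,-0.095,-0.095,-0.095,0]'

```text
t: 6.33
eef_pos: [0.4383, -0.2517, 0.1264]
orientation: [[1.0, 0.027, 0.003], [0.027, -1.0, -0.001], [0.003, 0.001, -1.0]]
wrist_force: [2.9, -2.8, -0.4]
gripper_width: 0.3
grip_force: 40.9
```

```bash
python3 look.py l4; python3 -c "
from h import *
im=optics.snapshot('top'); np.save('l4.npy',im)
from m import *
h=cv2.cvtColor(im,cv2.COLOR_RGB2HSV); I=optics.camera_info('top')
# dial centre from black/white ring: white ring outer
x0,y0=410,150
g=cv2.cvtColor(im,cv2.COLOR_RGB2GRAY)
for z in(.09,.095,.1):
  y=pts(h,22,35,(415,160,500,235),z,info=I); w,v=np.linalg.eigh(np.cov(y.T)); d=v[:,1]*np.sign(v[0,1]); r=pts(h,0,6,(440,150,470,178),z,info=I);w,v=np.linalg.eigh(np.cov(r.T)); e=v[:,1]*np.sign(v[0,1]); print(z,'pointer line angle',np.arctan2(d[1],d[0]),'red line',np.arctan2(e[1],e[0]),y.mean(0))
"
```

```text
n 36 74
handle 3.1785394124917468 6.3833 [ 1.48752255 -1.17808231  5.79585917]
red 0.1459608672653189 [ 0.64271149 -0.23961859]
yel 0.3625210260041716 [ 0.62176477 -0.23590035] bolt -0.21656015873885268
0.09 pointer line angle 0.32880212302545847 red line 0.23797724443932233 [ 0.62280515 -0.23711776]
0.095 pointer line angle 0.32880212302545775 red line 0.23797724443932217 [ 0.62176477 -0.23590035]
0.1 pointer line angle 0.32880212302545914 red line 0.23797724443932392 [ 0.62072438 -0.23468294]
```

View pics/l4.png

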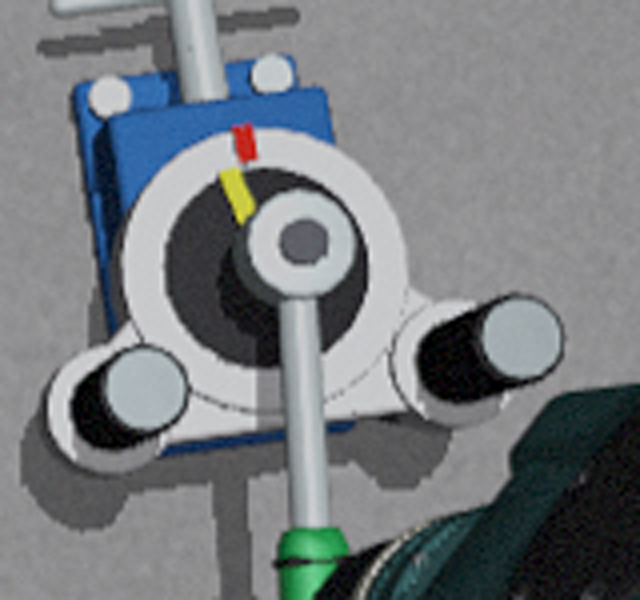

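The pointer, at (238,196), is about 0.20 rad short of the mark, at (246,143). I'll go 0.16 rad further and check.

play_rows --hand '[20,20,20,20]' --pt "0 12 0" --pt "1 13 0" --pt "0 0 0" --pt "0 0 0" --twist '[-0.08,-0.08,0,0]'

```text
t: 6.77
eef_pos: [0.4395, -0.2286, 0.1264]
orientation: [[0.992, -0.127, 0.002], [-0.127, -0.992, -0.002], [0.002, 0.002, -1.0]]
wrist_force: [1.3, -0.9, 8.5]
gripper_width: 0.299
grip_force: 42.3
```

```bash
python3 look.py l5
```

```text
n 36 67
handle 3.0226892159129832 6.8167 [ 0.88004746 -0.2900148   8.77307261]
red 0.1459608672653189 [ 0.64271149 -0.23961859]
yel 0.20578905089290692 [ 0.62447585 -0.24032523] bolt -0.059828183627588016
```

View pics/l5.png

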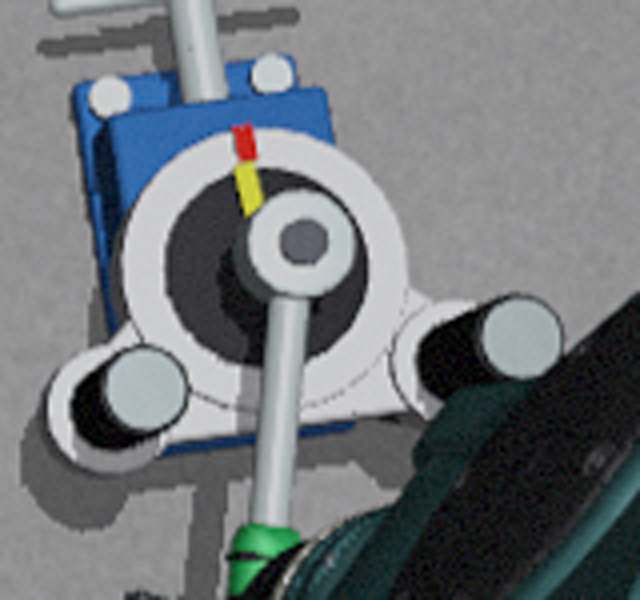

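The pointer, tip at about (246,165), nearly meets the red mark at (246,143) and is about 0.04 rad short. One small nudge.

play_rows --hand '[20,20,20]' --pt "1 6 0" --pt "0 0 0" --pt "0 0 0" --twist '[-0.04,0,0]'

```text
t: 7.07
eef_pos: [0.4403, -0.2228, 0.1264]
orientation: [[0.986, -0.166, 0.002], [-0.166, -0.986, -0.002], [0.002, 0.001, -1.0]]
wrist_force: [-0.3, -1.2, 11.0]
gripper_width: 0.297
grip_force: 42.5
```

```bash
python3 look.py l6
```

```text
n 35 69
handle 2.9844288573857187 7.1167 [-0.40298278 -0.92510287 11.71651235]
red 0.14639104424955227 [ 0.64287827 -0.23957193]
yel 0.17679043139301048 [ 0.62499303 -0.24119494] bolt -0.030399387143458217
```

View pics/l6.png

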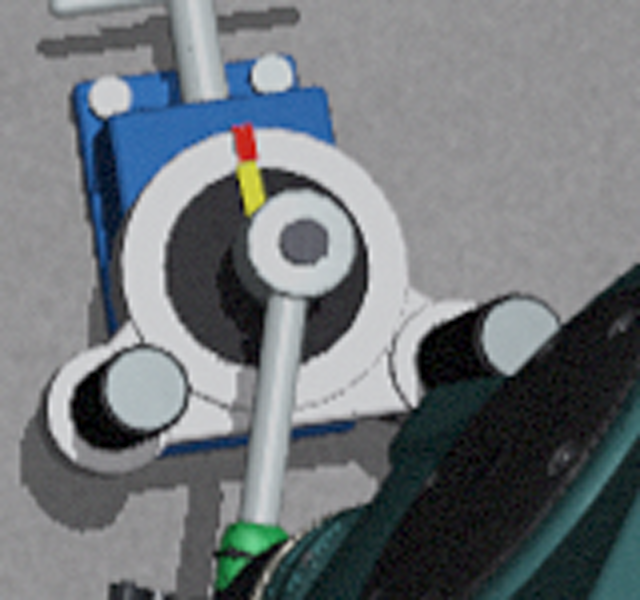

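The pointer and mark now line up within about 0.02 rad. I'll add a 2 mm nudge, release and retract.

play_rows --hand '[20,20,60,60,60,60,60]' --pt "0 2 0" --pt "0 0 0" --pt "0 0 0" --pt "0 0 0" --pt "0 0 0" --pt "0 0 0" --pt "0 0 20" --twist '[-0.013,0,0,0,0,0,0]'

```text
t: 7.7
eef_pos: [0.4382, -0.219, 0.1429]
orientation: [[0.984, -0.18, -0.004], [-0.18, -0.984, 0.003], [-0.004, -0.002, -1.0]]
wrist_force: [0.1, -0.9, -0.7]
gripper_width: 0.699
grip_force: 0.0
```

play_rows --hand '[60,60,60,60,60,60,60,60]' --pt "0 0 30" --pt "0 0 30" --pt "0 0 30" --pt "-20 -30 0" --pt "-20 -30 0" --pt "-20 -30 0" --pt "0 0 0" --pt "0 0 0" --twist '[0,0,0,0,0,0,0,0]'

```text
t: 8.37
eef_pos: [0.3786, -0.311, 0.2351]
orientation: [[0.983, -0.183, -0.0], [-0.183, -0.983, 0.0], [-0.0, -0.0, -1.0]]
wrist_force: [0.1, -0.2, -0.0]
gripper_width: 0.706
grip_force: 0.0
```

```bash
python3 look.py l7
```

```text
n 36 68
handle 3.4289309134548853 8.4167 [-0.18789271 -0.36861871 -0.12247447]
red 0.1459608672653189 [ 0.64271149 -0.23961859]
yel 0.16230055005034136 [ 0.62503015 -0.24167349] bolt -0.016339682785022458
```

View pics/l7.png

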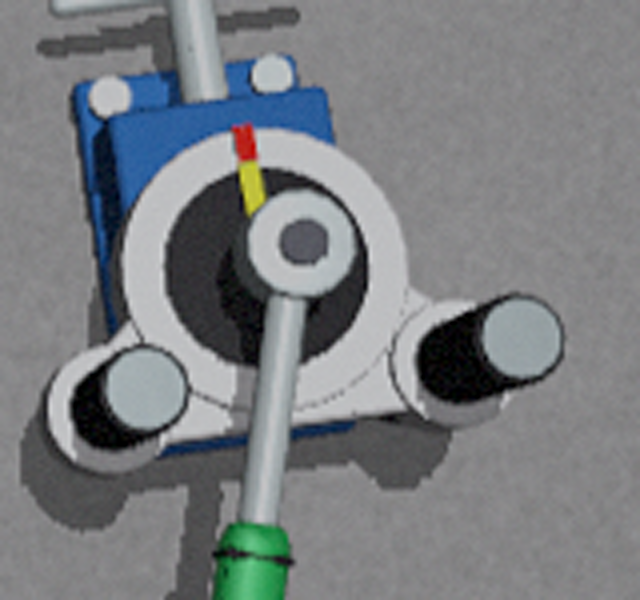

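The yellow pointer, tip at about (247,163), runs straight into the red mark at (246,143), and the gripper is clear of the handle.

```bash
python3 -c "
from rig import workorder; print(workorder.close_job())"
```

```text
the job is handed in; nothing more can be done
None
```

The green bolt is tightened, with its pointer within about 0.02 rad of the red mark in the last picture; the gripper has let go and is clear, the orange ratchet was not touched, and the job was handed in at about 8.4 s.

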